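# Fit a burnishing roller to the edge burnisher

### The arm

A 7-joint arm with a two-finger parallel gripper is mounted at the origin on the work surface. World frame = base frame: x ahead of the robot, y to its left, z up, the work surface at z = 0. Lengths are in m, angles in rad, forces in N, time in s.
With the tool pointing down it reaches from about 0.4 to 0.875 m from the base axis. Payload 19.3 kg.
Tool frame: the origin (TCP) lies midway between the tips of the shut fingers; the grasp point (between the pads) lies 19 mm behind it (bot.pinch_z is the distance from the TCP to the grasp point, in m); z points along the fingers, y is the line along which they close (so a half turn about z gives the same grasp; the last joint's range is limited). The gripper opens to 85 mm and grips with 20 to 120 N. Pads are 22 mm wide; open, the fingers measure 114 mm over their backs; the gripper's body (76 mm by 85 mm) begins 54 mm behind the grasp point. The pads swing forward as they close: fully open they stand 13 mm farther back than shut.
Start: joints at [1.099, 0.521, -0.036, 1.599, 0.021, 1.021, -0.113], TCP at [0.244, -0.575, 0.231] pointing down, gripper open.
Joint ranges: [-2.91, 2.91], [-0.3, 2.13], [-1.5, 1.42], [0.17, 2.43], [-1.26, 4.41], [0.16, 1.93], [-2.52, 2.52]. Speed limits (rad/s): [1.89, 1.89, 2.39, 2.39, 3.01, 3.01, 3.01].

### API

Orientations are given as [roll, pitch, yaw] about the fixed x, y, z axes, in that order (R = Rz(yaw) Ry(pitch) Rx(roll)).
In Python, from workcell import observe, viewer, bot gives the robot as it stands. The module is installed in compiled form; this text tells all that it offers.
- The arm moves only by the tool play_rows, never from a script. Its argument "motion" is a list of rows, each a list of 7 numbers: the shift along the tool's x, y, z in cm, then the turn, a rotation vector about the tool's x, y, z in rad, then the opening, from -1 (shut) to 1 (fully open), so that 0 is half open. A call has exactly 5 rows; each row is the pose to reach, as a shift and turn from the pose commanded when the call began, along the tool's axes at that moment; what a row does not reach only later rows make up. A row lasts 1/10 s, in which the tool goes at most 50 mm and 8.59 degrees, less where a joint would pass 70% of its speed; a pose out of reach is approached as far as the arm can. A call with a gripper value outside its range is refused whole. The fingers move at their own pace and stop on an object; "squeeze" is the grip in N (left out, the last holds). Time passes only in rows, so rows that repeat a pose let the fingers close, or fill a call up. It gives the time, the measured TCP pose, the force, the opening and the grip force at its end, in the units of the state.
- observe(): the state, without advancing time (a new reading comes with each control period).
- viewer.grab_frame(name): name is "side" or "top"; returns (picture, depth): 420x560x3 uint8, red, green, blue; 420x560 float32, m along the optical axis (not along the pixel's ray), 0 where there is no reading.
- viewer.camera_info(name): a dict with "fx", "fy", "cx", "cy" (pixels), "k1" (the pictures are not rectified: a ray, as slopes to the right and down, at radius r is drawn at 1 + k1 r^2 times it, then the intrinsics apply), "R" (3x3) and "t" (3): a world point X has camera coordinates R X + t. Camera axes: x right, y down, z forward; pixel columns grow to the right and rows downward; lengths in m; the calibration is good to about 2 mm. A picture is of the moment at which its call begins. camera_info takes no time and is no camera call.
- bot.job_done(): hands the job in; it is judged then, once.
The state is a dict: "clock": time; "qpos": joint angles; "qd": joint speeds; "joint_efforts": joint torques, N m; "position": TCP position; "tool_rot": TCP orientation; "force": force on the tool from outside, world axes, zero at the start; "moment": the same for the moment, N m; "grip_width": finger opening in m; "finger_force": force on a finger pad.
Only numpy, scipy, OpenCV 4.12 (cv2) and the standard library are available. Lean on these libraries where they do the work, as an engineer would, in place of code of your own. Each camera call takes 0.05 s, during which the arm holds its last target. There are 200 camera calls.

### The job

Fit the wooden burnishing roller to the bench edge burnisher: lift it out of its cradle, slide it brass end first onto the bare arbor, and push it past the sprung balls until you feel it click home against the arbor's shoulder, then let go. Push no harder than that takes: the arbor is only held by its chuck and must not be shoved back into it. Leave the mug, the wax tin and the screwdriver where they are.

Things in the scene. Friction and masses are not known exactly. Their poses are not given: they have to be found in the camera images.
- burnisher: Bench edge burnisher, fixed: green finned motor (113 mm diameter, 150 mm long, level axis 95 mm up) on a dark base; a dark chuck (40 mm diameter) at one end holds the steel arbor. Origin: centre of the base's underside. +y: the level direction in which chuck and arbor point.
- chuck_nose (a point): Arbor's axis at the chuck's front face, 95 mm up; +y runs to the tip. From here: neck (16 mm diameter), shoulder flange (30 mm diameter, 6 thick), spindle (14 mm diameter, round nose 56 mm past the shoulder's face); two sprung balls, above and below, stand 3.5 mm out of it, 13.5 mm past that face. How far out the arbor was clamped is not measured: shoulder face 8 to 44 mm from here. About 18 N shoves it back.
- roller_center (a point): Centre of the burnishing roller: pale wood cylinder, brass sleeve at one end, two grooves near the other; 38 mm diameter, 60 mm long, about 150 g, 16 mm through bore. Its y axis is the roller's axis, brass end at -y. It goes on brass end first; home, the brass face rests on the shoulder's face. The middle 20 mm is plain wood to grip.
- roller_brass (a point): Centre of the roller's brass end face (flared mouth, 24 mm wide), 30 mm from roller_center. Feel: the balls resist with some 9 to 14 N from about 14 mm before home, then a light drag, then they snap into a groove in the bore (the click, about 4 mm before home) and draw the roller to the shoulder, where the force climbs steeply.
- cradle: Wooden cradle, fixed, where the roller starts: base 70 x 80 x 10 mm with two V rests (at y = -22 and +22 mm, narrower than the roller) that hold the roller level along the cradle's y, its axis 46 mm above the bench. Origin: centre of the underside.
- mug: White enamel mug with blue rim, 80 mm diameter, 85 mm high, handle to its +y, marker pens up to 145 mm high in it. Origin: centre of the underside. Leave alone.
- wax_tin: Round aluminium wax tin, 72 mm diameter, 26 mm high. Origin: centre of the underside. Leave alone.
- screwdriver_grip (a point): Middle of the handle of a wooden-handled screwdriver lying on the bench between burnisher and cradle, about 26 mm high, blade to its +x, some 140 mm from here to the tip. Leave alone.
Mind the look-alikes: they are no part of the job. Of the things shaped like the cradle, the wooden one is meant.

How it is judged:
By the outcome, as a careful person would: the job done as asked, in the order asked, and still so for the second after the job is handed in, with the robot touching nothing.
It also fails if it takes over 70 s, if anything falls off the work surface, if the arm or the gripper's body presses on something with over 40 N, if the wrist force passes 120 N, or if a joint passes its speed limit or range.

## Working session

There is one attempt and no reset: what is moved stays moved. The work goes in short steps, Python scripts to look and compute and a tool call to move; the robot and the scene stay as the last step left them, time stands still between calls to the robot, and variables do not carry over. Pictures are saved under pics/ and viewed, at most 10 in all, crops included, and the job is handed in when it is done.

Besides the shell and the picture viewer there is one more tool, called by a JSON object that holds its "api" and its "payload", one argument or row to a line. play_rows: Moves the arm, as the interface text tells. Its arguments: {"type":"object","properties":{"motion":{"type":"array"},"squeeze":{"type":"number"}},"required":["motion"]}

```bash
mkdir -p pics
cat > h.py <<'E'
import numpy as np, cv2
from workcell import observe, viewer, bot
def grab(n):
    p,d=viewer.grab_frame(n); return p,d
def xyz(n,d):
    c=viewer.camera_info(n); v,u=np.mgrid[0:d.shape[0],0:d.shape[1]]
    K=np.array([[c['fx'],0,c['cx']],[0,c['fy'],c['cy']],[0,0,1.]])
    s=cv2.undistortPoints(np.stack([u,v],-1).reshape(-1,1,2).astype(float),K,np.array([c['k1'],0,0,0.])).reshape(*d.shape,2)
    P=np.dstack([s[...,0]*d,s[...,1]*d,d])
    return (P-np.array(c['t']))@np.array(c['R'])
E
python3 - <<'E'
from h import *
for n in('top','side'):
    p,d=grab(n); cv2.imwrite(f'pics/{n}0.png',p[...,::-1]); np.savez(f'{n}0.npz',p=p,X=xyz(n,d),d=d)
    c=viewer.camera_info(n); print(n,c)
print(observe())
E
```

```text
top {'fx': 447.62803341081997, 'fy': 447.62803341081997, 'cx': 271.65335950354387, 'cy': 201.0943004756035, 'k1': 0.04459711307545575, 'R': array([[ 0.02073531, -0.99975463,  0.00779232],
       [-0.99162251, -0.0215593 , -0.12735771],
       [ 0.12749446, -0.00508623, -0.99182624]]), 't': array([0.00765969, 0.5746096 , 0.9007126 ])}
side {'fx': 393.27372271582396, 'fy': 393.27372271582396, 'cx': 277.62613222256493, 'cy': 209.53569412402945, 'k1': -0.06849525250991957, 'R': array([[-0.98203828, -0.1886747 ,  0.00163332],
       [-0.11263404,  0.57926331, -0.80732124],
       [ 0.15137497, -0.79300434, -0.59010994]]), 't': array([0.55745339, 0.13380188, 0.84349931])}
{'clock': 0.1, 'qpos': array([ 1.09880333,  0.52196369, -0.0363285 ,  1.59995312,  0.02121007,
        1.02109284, -0.11280548]), 'qd': array([ 1.58907714e-05, -2.01022345e-03, -1.14277206e-03, -2.77238726e-03,
       -1.05791362e-03, -4.99736171e-04,  5.91008299e-04]), 'joint_efforts': array([ 3.99363198e-03, -9.28488207e+01,  1.98426291e+00, -3.70538092e+01,
        1.81726960e-02,  5.33065162e-03,  2.14893021e-04]), 'position': array([ 0.24426611, -0.57496047,  0.23077673]), 'tool_rot': array([-3.14056407e+00,  8.00888424e-05,  4.01782814e-01]), 'force': array([ 0.07662901,  0.10524269, -1.0065125 ]), 'moment': array([-0.00342044, -0.04891619,  0.00936749]), 'finger_force': 0.0, 'grip_width': 0.08557983263821367}
```

View pics/top0.png

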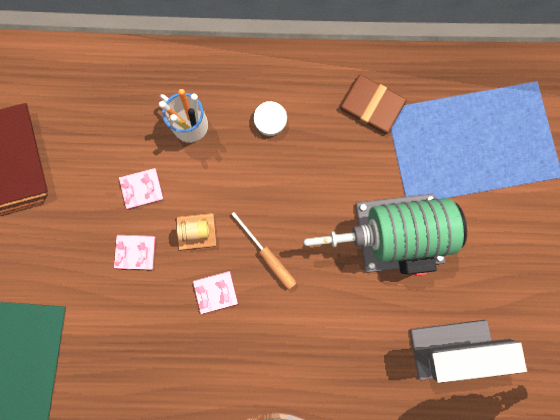

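View pics/side0.png

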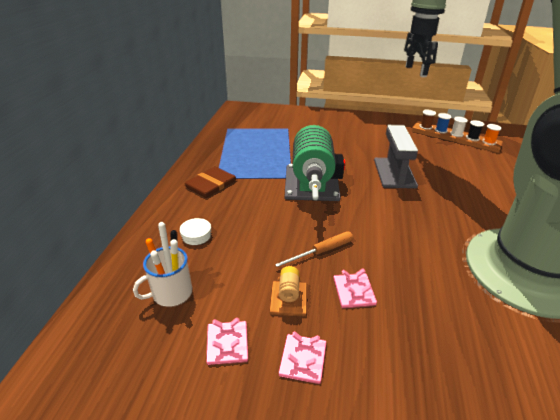

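Top view: the cradle-shaped things are the wooden one (196,231), and pink ones at (141,188), (134,252) and (215,292). The wooden one holding the roller fits the description. The burnisher's arbor points left, with its tip at about (306,243) and the chuck at about (363,237). The screwdriver lies between, at (233,213)–(295,287). I'll confirm with one enlarged crop and measure.

Run:
```python
from h import *
T=np.load('top0.npz');S=np.load('side0.npz')
a=cv2.resize(T['p'][200:265,165:390],None,fx=3.5,fy=3.5,interpolation=3)
b=cv2.resize(S['p'][130:320,250:370],None,fx=1.75,fy=1.75,interpolation=3)
im=np.zeros((a.shape[0]+b.shape[0],a.shape[1],3),np.uint8);im[:a.shape[0]]=a;im[a.shape[0]:,:b.shape[1]]=b
cv2.imwrite('pics/crop1.png',im[...,::-1])
X=T['X'];p=T['p'].astype(int)
# roller: points z 50..70mm near cradle
def box(X,lo,hi): return X[np.all((X>lo)&(X<hi),-1)]
c=X[231,196];print('cradle',c)
for n,Q in(('top',X),('side',S['X'])):
    r=box(Q,[c[0]-.04,c[1]-.06,.05],[c[0]+.04,c[1]+.06,.08]); print(n,'roller',len(r),r.min(0),r.max(0),r.mean(0))
    b=r-r.mean(0);w,V=np.linalg.eigh(b[:,:2].T@b[:,:2]);print(V[:,1])
    top=r[r[:,2]>.058]; 
    for y in np.arange(c[1]-.045,c[1]+.045,.01):
        s=r[abs(r[:,1]-y)<.005]
        if len(s)>3: print(' y%.3f n%d x %.4f..%.4f zmax %.4f'%(y,len(s),s[:,0].min(),s[:,0].max(),s[:,2].max()))
    t=X[243,312]
    A=box(Q,[t[0]-.03,t[1]-.13,.085],[t[0]+.03,t[1]+.04,.14])
    print('tip',t,len(A))
    for y in np.arange(t[1]-.12,t[1]+.03,.005):
        s=A[abs(A[:,1]-y)<.0025]
        if len(s)>2: print(' y%.3f n%d x %.4f..%.4f mid %.4f zmax %.4f'%(y,len(s),s[:,0].min(),s[:,0].max(),s[:,0].mean(),s[:,2].max()))
```

```text
cradle [0.50701073 0.1710272  0.06238043]
top roller 519 [0.48858422 0.14783008 0.05010538] [0.53032289 0.21101994 0.06837408] [0.5085523  0.17922853 0.06118285]
[-0.12131387  0.9926142 ]
 y0.146 n13 x 0.4959..0.5133 zmax 0.0655
 y0.156 n88 x 0.4956..0.5303 zmax 0.0673
 y0.166 n86 x 0.4932..0.5282 zmax 0.0668
 y0.176 n95 x 0.4913..0.5280 zmax 0.0670
 y0.186 n83 x 0.4909..0.5256 zmax 0.0666
 y0.196 n78 x 0.4889..0.5256 zmax 0.0684
 y0.206 n76 x 0.4886..0.5232 zmax 0.0668
tip [ 0.48634845 -0.05911166  0.10187601] 1000
 y-0.179 n94 x 0.4775..0.5163 mid 0.4955 zmax 0.1389
 y-0.174 n54 x 0.4852..0.5152 mid 0.5026 zmax 0.1273
 y-0.169 n41 x 0.4850..0.5151 mid 0.4992 zmax 0.1185
 y-0.164 n49 x 0.4849..0.5151 mid 0.4999 zmax 0.1174
 y-0.159 n43 x 0.4829..0.5149 mid 0.4986 zmax 0.1180
 y-0.154 n46 x 0.4828..0.5149 mid 0.4991 zmax 0.1166
 y-0.149 n50 x 0.4825..0.5149 mid 0.4987 zmax 0.1162
 y-0.144 n57 x 0.4826..0.5147 mid 0.4972 zmax 0.1166
 y-0.139 n46 x 0.4881..0.5157 mid 0.5041 zmax 0.1150
 y-0.134 n24 x 0.4921..0.5075 mid 0.5001 zmax 0.1045
 y-0.129 n18 x 0.4918..0.5055 mid 0.4984 zmax 0.
[... 2053 characters left out ...]
0.5013 zmax 0.1064
 y-0.104 n12 x 0.4864..0.5064 mid 0.4925 zmax 0.1104
 y-0.099 n60 x 0.4838..0.5109 mid 0.4982 zmax 0.1111
 y-0.094 n8 x 0.4904..0.5072 mid 0.4981 zmax 0.1036
 y-0.089 n5 x 0.4973..0.5023 mid 0.4994 zmax 0.1059
 y-0.084 n12 x 0.4894..0.5015 mid 0.4952 zmax 0.1070
 y-0.079 n4 x 0.4915..0.5008 mid 0.4962 zmax 0.1029
 y-0.074 n9 x 0.4885..0.5001 mid 0.4943 zmax 0.1047
 y-0.069 n7 x 0.4881..0.4997 mid 0.4937 zmax 0.1032
 y-0.064 n8 x 0.4876..0.4988 mid 0.4939 zmax 0.1043
 y-0.059 n6 x 0.4870..0.4983 mid 0.4923 zmax 0.1045
 y-0.054 n11 x 0.4836..0.4977 mid 0.4911 zmax 0.1047
 y-0.049 n14 x 0.4852..0.4971 mid 0.4914 zmax 0.1038
 y-0.044 n11 x 0.4853..0.4939 mid 0.4895 zmax 0.1003
```

View pics/crop1.png

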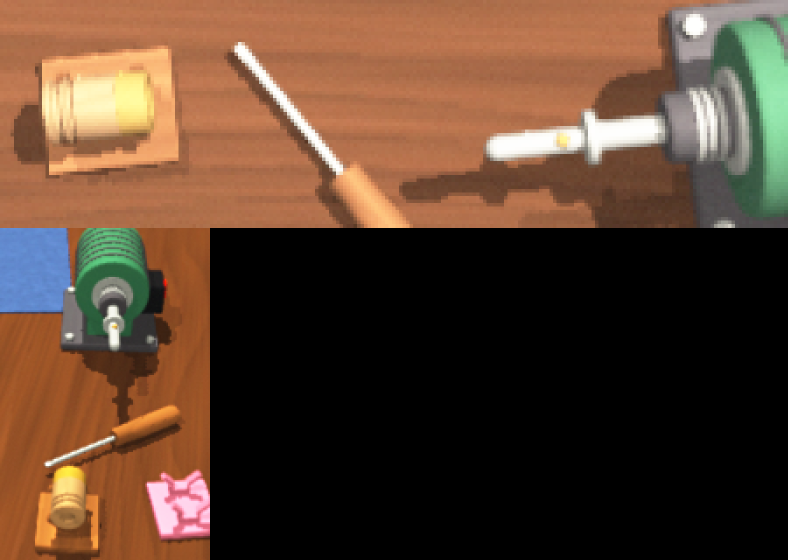

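Confirmed: the roller sits in the wooden cradle with its brass end toward the arbor, on the right at crop px (140,105). Pink cradles are decoys. The shoulder flange face is at y≈-0.096 and the tip at y≈-0.040, with arbor yaw of about 0.13. The roller centre is at about (0.5105, 0.180), yaw 0.122. Next: plan the waypoints.

```bash
cat >> h.py <<'E'
from scipy.spatial.transform import Rotation as Rn
def rows(W,start=None):
    """W: list of (x,y,z,yaw) ; prints shift cm + rotvec in tool axes between successive poses"""
    o=observe(); p=np.array(o['position']);R=Rn.from_euler('xyz',o['tool_rot'])
    for w in W:
        q=np.array(w[:3]);Q=Rn.from_euler('xyz',[np.pi,0,w[3]])
        print(np.round(R.inv().apply(q-p)*100,2),np.round((R.inv()*Q).as_rotvec(),3)); p,R=q,Q
E
python3 -c "
from h import *
rows([(.42,-.43,.30,.8),(.50,-.2,.30,1.25),(.51,.02,.27,1.693),(.5105,.18,.15,1.693)])"
```

```text
[21.84 -6.48 -6.92] [-0.001 -0.    -0.398]
[ 22.07 -10.29  -0.  ] [ 0.    0.   -0.45]
[21.19 -5.99  3.  ] [ 0.     0.    -0.443]
[15.87  2.   12.  ] [0. 0. 0.]
```

{"api": "play_rows", "payload": {
  "motion": [
    [4.4, -1.3, -2, 0, 0, -0.08, 1],
    [8.8, -2.6, -4, 0, 0, -0.16, 1],
    [13.2, -3.9, -5.5, 0, 0, -0.24, 1],
    [17.6, -5.2, -6.9, 0, 0, -0.32, 1],
    [21.8, -6.5, -6.9, 0, 0, -0.398, 1]
  ]
}}

```text
clock: 0.6
position: [0.4214, -0.429, 0.3021]
tool_rot: [3.139, -0.0, 0.803]
force: [0.6, -0.3, -0.5]
grip_width: 0.0854
finger_force: 0.0
```

{"api": "play_rows", "payload": {
  "motion": [
    [4.4, -2.1, 0, 0, 0, -0.09, 1],
    [8.8, -4.1, 0, 0, 0, -0.18, 1],
    [13.2, -6.2, 0, 0, 0, -0.27, 1],
    [17.6, -8.2, 0, 0, 0, -0.36, 1],
    [22.1, -10.3, 0, 0, 0, -0.45, 1]
  ]
}}

```text
clock: 1.1
position: [0.4999, -0.1981, 0.3002]
tool_rot: [-3.141, 0.0, 1.253]
force: [1.8, -0.7, -0.5]
grip_width: 0.0855
finger_force: 0.0
```

{"api": "play_rows", "payload": {
  "motion": [
    [4.2, -1.2, 0.6, 0, 0, -0.09, 1],
    [8.4, -2.4, 1.2, 0, 0, -0.18, 1],
    [12.7, -3.6, 1.8, 0, 0, -0.27, 1],
    [17, -4.8, 2.4, 0, 0, -0.36, 1],
    [21.2, -6, 3, 0, 0, -0.443, 1]
  ]
}}

```text
clock: 1.6
position: [0.5094, 0.022, 0.27]
tool_rot: [-3.142, 0.0, 1.696]
force: [0.2, 0.0, 0.6]
grip_width: 0.0853
finger_force: 0.0
```

{"api": "play_rows", "payload": {
  "motion": [
    [4, 0.5, 3, 0, 0, 0, 1],
    [8, 1, 6, 0, 0, 0, 1],
    [12, 1.5, 9, 0, 0, 0, 1],
    [15.9, 2, 12, 0, 0, 0, 1],
    [15.9, 2, 12, 0, 0, 0, 1]
  ]
}}

```text
clock: 2.1
position: [0.5075, 0.1857, 0.1468]
tool_rot: [-3.137, -0.002, 1.7]
force: [0.1, -0.4, 1.2]
grip_width: 0.0852
finger_force: 0.0
```

```bash
python3 -c "
from h import *
o=observe();print(o['clock'],o['position'],o['tool_rot'],o['force'])
rows([(.5105,.18,.07,1.693),(.5105,.18,.028,1.693)])
im=[cv2.resize(grab('top')[0][150:320,120:330],None,fx=1.9,fy=1.9),cv2.resize(grab('side')[0][200:370,210:420],None,fx=1.9,fy=1.9)]
cv2.imwrite('pics/above.png',np.hstack(im)[...,::-1])"
```

```text
2.1 [0.50749593 0.1856789  0.14682042] [-3.13669796e+00 -1.84961931e-03  1.69965090e+00] [ 0.08112223 -0.41306387  1.22002963]
[-0.62  0.26  7.68] [-0.005 -0.002  0.007]
[ 0.  -0.   4.2] [0. 0. 0.]
```

View pics/above.png

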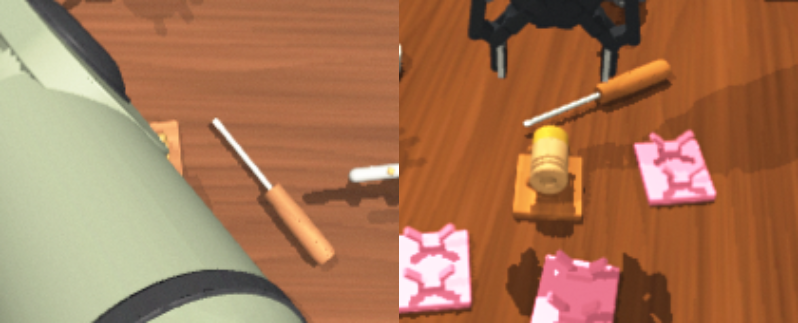

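The side view shows the open fingers at (500,60) and (607,65) straddling the roller at (549,160). The top view is blocked by the arm. Descending.

{"api": "play_rows", "payload": {
  "motion": [
    [-0.3, 0.1, 2, 0, 0, 0.007, 1],
    [-0.6, 0.3, 4, 0, 0, 0.007, 1],
    [-0.6, 0.3, 6, 0, 0, 0.007, 1],
    [-0.6, 0.3, 7.7, 0, 0, 0.007, 1],
    [-0.6, 0.3, 7.7, 0, 0, 0.007, 1]
  ]
}}

```text
clock: 2.7
position: [0.5136, 0.1732, 0.0723]
tool_rot: [-3.14, 0.001, 1.684]
force: [0.5, 0.1, 0.5]
grip_width: 0.0854
finger_force: 0.0
```

```bash
python3 -c "
from h import *
o=observe();print(o['clock'],o['position'],o['tool_rot'],o['force'])
rows([(.5105,.18,.028,1.693)])"
```

```text
2.7 [0.51356907 0.17317579 0.07228733] [-3.13965541e+00  1.05959249e-03  1.68402260e+00] [0.45056949 0.09729055 0.52312691]
[ 0.72 -0.22  4.43] [-0.002  0.001 -0.009]
```

{"api": "play_rows", "payload": {
  "motion": [
    [0.6, -0.3, 1, 0, 0, -0.007, 1],
    [0.6, -0.3, 2, 0, 0, -0.007, 1],
    [0.6, -0.3, 3.2, 0, 0, -0.007, 1],
    [0.6, -0.3, 4.2, 0, 0, -0.007, 1],
    [0.6, -0.3, 4.2, 0, 0, -0.007, 1]
  ]
}}

```text
clock: 3.2
position: [0.5096, 0.1802, 0.0299]
tool_rot: [-3.14, 0.001, 1.693]
force: [0.8, 0.5, 0.2]
grip_width: 0.0852
finger_force: 0.0
```

{"api": "play_rows", "payload": {
  "motion": [
    [0, 0, 0, 0, 0, 0, -0.2],
    [0, 0, 0, 0, 0, 0, -1],
    [0, 0, 0, 0, 0, 0, -1],
    [0, 0, 0, 0, 0, 0, -1],
    [0, 0, 0, 0, 0, 0, -1]
  ],
  "squeeze": 50
}}

```text
clock: 3.7
position: [0.5102, 0.1805, 0.0319]
tool_rot: [3.141, 0.0, 1.693]
force: [-3.9, -1.6, 8.5]
grip_width: 0.0369
finger_force: 49.1
```

```bash
python3 -c "
from h import *
o=observe();print(o)"
```

```text
{'clock': 3.7, 'qpos': array([-0.15377226,  0.71597062, -0.4092164 ,  1.93817869,  0.49199469,
        0.58632009, -0.76784672]), 'qd': array([-1.86804796e-04,  1.01270337e-03, -6.81221497e-04, -5.47596808e-04,
        4.45596380e-04,  4.96444157e-04,  1.32349078e-05]), 'joint_efforts': array([ 1.79957324e-01, -8.88894868e+01, -6.42385170e+00, -2.19940084e+01,
        3.60253192e-01, -9.99261104e-01, -4.85580589e-02]), 'position': array([0.51022418, 0.18048664, 0.031858  ]), 'tool_rot': array([3.14137524e+00, 1.57922581e-04, 1.69279756e+00]), 'force': array([-3.89932285, -1.63195899,  8.53388894]), 'moment': array([-0.23426323,  0.76122395,  0.01470967]), 'finger_force': 49.10855205729604, 'grip_width': 0.0368868448673529}
```

Gripped a bit high, since the pads sit farther back at this opening. I'll reopen, lower 0.9 cm and regrip.

{"api": "play_rows", "payload": {
  "motion": [
    [0, 0, 0, 0, 0, 0, 0.5],
    [0, 0, 0, 0, 0, 0, 0.5],
    [0, 0, 0.3, 0, 0, 0, 0.5],
    [0, 0, 0.6, 0, 0, 0, 0.5],
    [0, 0, 0.9, 0, 0, 0, 0.5]
  ]
}}

```text
clock: 4.2
position: [0.5102, 0.1805, 0.0219]
tool_rot: [-3.141, 0.0, 1.693]
force: [0.3, -0.7, 0.1]
grip_width: 0.0639
finger_force: 0.0
```

{"api": "play_rows", "payload": {
  "motion": [
    [0, 0, 0, 0, 0, 0, 0.1],
    [0, 0, 0, 0, 0, 0, -0.3],
    [0, 0, 0, 0, 0, 0, -1],
    [0, 0, 0, 0, 0, 0, -1],
    [0, 0, 0, 0, 0, 0, -1]
  ],
  "squeeze": 50
}}

```text
clock: 4.7
position: [0.5102, 0.1805, 0.0223]
tool_rot: [-3.141, -0.0, 1.693]
force: [-1.4, 0.1, 0.9]
grip_width: 0.0373
finger_force: 50.1
```

```bash
python3 -c "
from h import *
o=observe();print(o['position'],o['tool_rot'],o['force'],o['moment'],o['grip_width'])
rows([(.5105,.18,.10,1.693)])"
```

```text
[0.51016379 0.1805099  0.02233004] [-3.14144998e+00 -7.74265414e-06  1.69282605e+00] [-1.3928896   0.10245287  0.92442687] [-0.00996419  0.29472626  0.00275997] 0.037315574660384515
[-0.05  0.03 -7.77] [-0. -0. -0.]
```

```bash
cat > arb.py <<'E'
from h import *
def line(X,y0,y1,x0,zr):
    # midline of lateral extents per y-bin -> fit x(y)
    A=X[(X[...,1]>y0)&(X[...,1]<y1)&(abs(X[...,0]-x0)<.03)&(X[...,2]>zr[0])&(X[...,2]<zr[1])]
    r=np.polyfit(A[:,1],A[:,0],1)
    for _ in range(3):
        k=abs(A[:,0]-np.polyval(r,A[:,1]))<.009; r=np.polyfit(A[k,1],A[k,0],1)
    return r,k.sum()
E
python3 - <<'E'
from arb import *
for n in('top','side'):
    X=np.load(n+'0.npz')['X']
    for a,b in((-.09,-.042),(-.138,-.108),(-.138,-.042)):
        r,k=line(X,a,b,.495,(.085,.108)); print(n,a,b,r[0],np.polyval(r,-.059),k)
    r,k=line(X,.152,.208,.51,(.055,.08)); print('roller',r[0],np.polyval(r,.18),k)
rows([(.5102,.1805,.0713,1.693),(.4804,.02,.0713,1.705)])
E
```

```text
top -0.09 -0.042 -0.12590022270995624 0.4892012795331139 174
top -0.138 -0.108 -0.17124986130366524 0.4870859454403727 125
top -0.138 -0.042 -0.1397411759573435 0.48912341785136526 363
roller -0.0993610496293808 0.5086344576889119 249
side -0.09 -0.042 -0.14437575255951024 0.49229724322886603 84
side -0.138 -0.108 -0.025009928400313488 0.49962573482730094 31
side -0.138 -0.042 -0.1399780163694679 0.49253779291465904 151
roller -0.21389544494717838 0.5107907109729171 224
[-0.   0.  -4.9] [-0. -0. -0.]
[-15.57  -4.91  -0.  ] [ 0.     0.    -0.012]
```

{"api": "play_rows", "payload": {
  "motion": [
    [0, 0, -1.5, 0, 0, 0, -1],
    [0, 0, -3, 0, 0, 0, -1],
    [0, 0, -4.9, 0, 0, 0, -1],
    [0, 0, -4.9, 0, 0, 0, -1],
    [0, 0, -4.9, 0, 0, 0, -1]
  ]
}}

```text
clock: 5.2
position: [0.5108, 0.1804, 0.0723]
tool_rot: [3.14, -0.0, 1.692]
force: [-0.5, -1.1, -2.5]
grip_width: 0.0371
finger_force: 50.5
```

{"api": "play_rows", "payload": {
  "motion": [
    [-4, -1.3, 0, 0, 0, -0.005, -1],
    [-8, -2.6, 0, 0, 0, -0.01, -1],
    [-12, -3.8, 0, 0, 0, -0.015, -1],
    [-15.6, -4.9, 0, 0, 0, -0.017, -1],
    [-15.6, -4.9, 0, 0, 0, -0.017, -1]
  ]
}}

```text
clock: 5.7
position: [0.4792, 0.0144, 0.0708]
tool_rot: [-3.139, 0.002, 1.704]
force: [-0.8, 1.6, -1.3]
grip_width: 0.0368
finger_force: 50.5
```

{"api": "play_rows", "payload": {
  "motion": [
    [0, 0, 0, 0, 0, 0, -1],
    [0, 0, 0, 0, 0, 0, -1],
    [0, 0, 0, 0, 0, 0, -1],
    [0, 0, 0, 0, 0, 0, -1],
    [0, 0, 0, 0, 0, 0, -1]
  ]
}}

```text
clock: 6.2
position: [0.4806, 0.0203, 0.0713]
tool_rot: [-3.142, -0.0, 1.711]
force: [-0.2, 0.4, -1.9]
grip_width: 0.0373
finger_force: 50.5
```

Run:
```python
from arb import *
o=observe();print(o['clock'],o['position'],o['tool_rot'],o['force'],o['moment'],o['grip_width'])
im=[]
for n,(u,v) in(('top',(275,240)),('side',(300,200))):
    p,d=grab(n);X=xyz(n,d);np.savez(n+'1.npz',p=p,X=X)
    im.append(cv2.resize(p[v-60:v+60,u-65:u+65],None,fx=3,fy=3,interpolation=3))
    r,k=line(X,-.09,-.042,.491,(.085,.108)); print(n,'arb',r[0],np.polyval(r,-.059),k)
    A=X[(X[...,1]>-.03)&(X[...,1]<.07)&(abs(X[...,0]-.48)<.03)&(X[...,2]>.08)&(X[...,2]<.125)]
    for y in np.arange(-.02,.065,.005):
        s=A[abs(A[:,1]-y)<.0025]
        if len(s)>2: print(' y%.3f n%d x %.4f..%.4f zmax %.4f'%(y,len(s),s[:,0].min(),s[:,0].max(),s[:,2].max()))
cv2.imwrite('pics/near.png',np.hstack(im)[...,::-1])
```

```text
6.2 [0.48063826 0.02026106 0.07125594] [-3.14155663e+00 -9.84332099e-05  1.71077271e+00] [-0.20990436  0.42886121 -1.945247  ] [-0.02189765 -0.01009258 -0.01648599] 0.03727919617363343Traceback (most recent call last):
  File "<stdin>", line 7, in <module>
  File "arb.py", line 5, in line
    r=np.polyfit(A[:,1],A[:,0],1)
    raise TypeError("expected non-empty vector for x")
TypeError: expected non-empty vector for x
```

Run:
```python
from arb import *
p,d=grab('side');X=xyz('side',d);np.savez('side1.npz',p=p,X=X)
cv2.imwrite('pics/near.png',cv2.resize(p[110:290,220:400],None,fx=3.3,fy=3.3,interpolation=3)[...,::-1])
A=X[(X[...,1]>-.12)&(X[...,1]<.07)&(abs(X[...,0]-.485)<.035)&(X[...,2]>.075)&(X[...,2]<.125)]
for y in np.arange(-.105,.065,.005):
    s=A[abs(A[:,1]-y)<.0025]
    if len(s)>2: print(' y%.3f n%d x %.4f..%.4f z %.4f..%.4f'%(y,len(s),s[:,0].min(),s[:,0].max(),s[:,2].min(),s[:,2].max()))
```

```text
y-0.045 n4 x 0.4851..0.4895 z 0.0915..0.0960
 y-0.010 n14 x 0.4683..0.4931 z 0.0995..0.1146
 y-0.005 n19 x 0.4678..0.4972 z 0.1014..0.1158
 y0.000 n19 x 0.4698..0.5023 z 0.0998..0.1150
 y0.005 n21 x 0.4649..0.5016 z 0.1017..0.1157
 y0.010 n25 x 0.4628..0.5011 z 0.1022..0.1160
 y0.015 n26 x 0.4623..0.5123 z 0.1017..0.1247
 y0.020 n52 x 0.4501..0.5149 z 0.0818..0.1246
 y0.025 n69 x 0.4507..0.5136 z 0.0767..0.1231
 y0.030 n133 x 0.4529..0.5185 z 0.0767..0.1247
 y0.035 n89 x 0.4619..0.5197 z 0.0777..0.1249
 y0.040 n33 x 0.4614..0.4973 z 0.0877..0.1149
 y0.045 n107 x 0.4603..0.4945 z 0.0783..0.1163
 y0.050 n84 x 0.4649..0.4962 z 0.0806..0.1154
```

View pics/near.png

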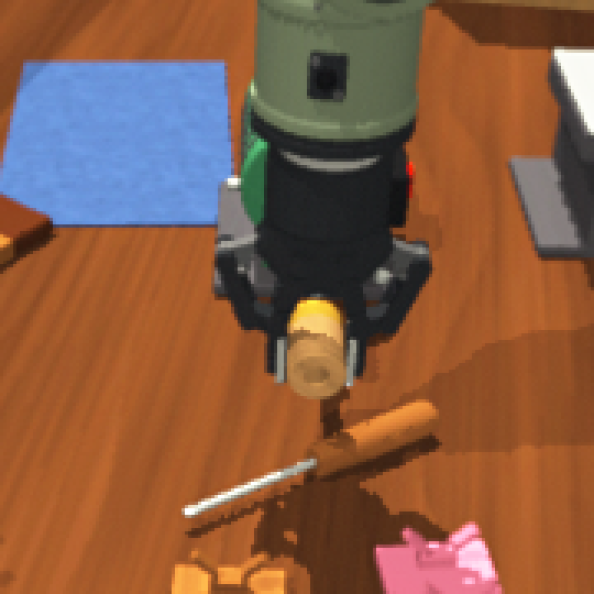

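The roller is held level in the gripper at crop px (317,345), aligned with the arbor behind it. The gap to the tip is about 30 mm. Advancing along the axis while watching the forces.

{"api": "play_rows", "payload": {
  "motion": [
    [-1, 0, 0, 0, 0, 0, -1],
    [-2, 0, 0, 0, 0, 0, -1],
    [-3, 0, 0, 0, 0, 0, -1],
    [-3, 0, 0, 0, 0, 0, -1],
    [-3.3, 0, 0, 0, 0, 0, -1]
  ]
}}

```text
clock: 6.8
position: [0.4852, -0.0131, 0.0713]
tool_rot: [3.142, -0.0, 1.709]
force: [-0.3, -0.1, -1.8]
grip_width: 0.0372
finger_force: 50.5
```

{"api": "play_rows", "payload": {
  "motion": [
    [-0.2, 0, 0, 0, 0, 0, -1],
    [-0.4, 0, 0, 0, 0, 0, -1],
    [-0.6, 0, 0, 0, 0, 0, -1],
    [-0.8, 0, 0, 0, 0, 0, -1],
    [-0.8, 0, 0, 0, 0, 0, -1]
  ]
}}

```text
clock: 7.3
position: [0.4863, -0.0211, 0.0713]
tool_rot: [-3.142, 0.0, 1.71]
force: [-1.2, 0.5, -1.3]
grip_width: 0.0372
finger_force: 50.5
```

```bash
python3 -c "
from h import *
o=observe();print(o['position'],o['tool_rot'],o['force'],o['moment'],o['grip_width'])"
```

```text
[ 0.48630925 -0.0211166   0.07128316] [-3.14156502e+00  5.89616051e-05  1.70959009e+00] [-1.21017664  0.49764381 -1.30736312] [-0.02187559 -0.01699238 -0.02410895] 0.037174696377895174
```

{"api": "play_rows", "payload": {
  "motion": [
    [-0.2, 0, 0, 0, 0, 0, -1],
    [-0.4, 0, 0, 0, 0, 0, -1],
    [-0.6, 0, 0, 0, 0, 0, -1],
    [-0.8, 0, 0, 0, 0, 0, -1],
    [-0.8, 0, 0, 0, 0, 0, -1]
  ]
}}

```text
clock: 7.8
position: [0.4871, -0.0293, 0.0712]
tool_rot: [-3.141, 0.0, 1.709]
force: [-4.4, -1.3, -1.2]
grip_width: 0.0371
finger_force: 50.6
```

{"api": "play_rows", "payload": {
  "motion": [
    [-0.2, 0, 0, 0, 0, 0, -1],
    [-0.4, 0, 0, 0, 0, 0, -1],
    [-0.6, 0, 0, 0, 0, 0, -1],
    [-0.8, 0, 0, 0, 0, 0, -1],
    [-0.8, 0, 0, 0, 0, 0, -1]
  ]
}}

```text
clock: 8.3
position: [0.4882, -0.0371, 0.0712]
tool_rot: [-3.141, 0.0, 1.709]
force: [-5.3, -1.9, -0.5]
grip_width: 0.037
finger_force: 50.6
```

```bash
python3 -c "
from h import *
o=observe();print(o['position'],o['tool_rot'],o['force'],o['moment'],o['grip_width'])"
```

```text
[ 0.48821314 -0.03707846  0.07120543] [-3.14093648e+00  1.38839976e-04  1.70942847e+00] [-5.264075   -1.85680215 -0.48340723] [-0.31524993  0.94860165 -0.0958052 ] 0.03701561430599794
```

Lateral contact of about 5 N toward -x, so I'll ease 1 mm in tool -y.

{"api": "play_rows", "payload": {
  "motion": [
    [0, -0.05, 0, 0, 0, 0, -1],
    [0, -0.1, 0, 0, 0, 0, -1],
    [0, -0.1, 0, 0, 0, 0, -1],
    [0, -0.1, 0, 0, 0, 0, -1],
    [0, -0.1, 0, 0, 0, 0, -1]
  ]
}}

```text
clock: 8.8
position: [0.4878, -0.0368, 0.0714]
tool_rot: [3.141, -0.0, 1.71]
force: [-0.6, -0.7, -1.2]
grip_width: 0.0375
finger_force: 50.6
```

```bash
python3 -c "
from h import *
o=observe();print(o['position'],o['tool_rot'],o['force'],o['moment'],o['grip_width'])"
```

```text
[ 0.48778555 -0.03678462  0.07138915] [ 3.14108058e+00 -7.66806307e-05  1.70983643e+00] [-0.59204711 -0.71507725 -1.2296477 ] [ 0.02378681 -0.00497707 -0.00373251] 0.03752339466107898
```

{"api": "play_rows", "payload": {
  "motion": [
    [-0.2, 0, 0, 0, 0, 0, -1],
    [-0.4, 0, 0, 0, 0, 0, -1],
    [-0.6, 0, 0, 0, 0, 0, -1],
    [-0.8, 0, 0, 0, 0, 0, -1],
    [-1, 0, 0, 0, 0, 0, -1]
  ]
}}

```text
clock: 9.3
position: [0.4889, -0.047, 0.0713]
tool_rot: [-3.142, -0.0, 1.71]
force: [0.0, -0.2, -2.1]
grip_width: 0.0371
finger_force: 50.6
```

{"api": "play_rows", "payload": {
  "motion": [
    [-0.05, 0, 0, 0, 0, 0, -1],
    [-0.1, 0, 0, 0, 0, 0, -1],
    [-0.15, 0, 0, 0, 0, 0, -1],
    [-0.2, 0, 0, 0, 0, 0, -1],
    [-0.2, 0, 0, 0, 0, 0, -1]
  ]
}}

```text
clock: 9.8
position: [0.4892, -0.0488, 0.0713]
tool_rot: [3.142, -0.0, 1.71]
force: [0.3, -0.4, -1.3]
grip_width: 0.0378
finger_force: 50.6
```

```bash
python3 -c "
from h import *
o=observe();print(o['position'],o['tool_rot'],o['force'],o['moment'],o['grip_width'])"
```

```text
[ 0.48919634 -0.04877683  0.07131304] [ 3.14157226e+00 -1.01303597e-05  1.70977056e+00] [ 0.34814148 -0.36509571 -1.30071042] [ 0.02262301  0.02334102 -0.01935636] 0.037779842631212944
```

{"api": "play_rows", "payload": {
  "motion": [
    [-0.05, 0, 0, 0, 0, 0, -1],
    [-0.1, 0, 0, 0, 0, 0, -1],
    [-0.15, 0, 0, 0, 0, 0, -1],
    [-0.2, 0, 0, 0, 0, 0, -1],
    [-0.2, 0, 0, 0, 0, 0, -1]
  ]
}}

```text
clock: 10.3
position: [0.4894, -0.0509, 0.0713]
tool_rot: [-3.142, 0.0, 1.71]
force: [-0.2, 0.7, -1.5]
grip_width: 0.0367
finger_force: 50.6
```

{"api": "play_rows", "payload": {
  "motion": [
    [-0.05, 0, 0, 0, 0, 0, -1],
    [-0.1, 0, 0, 0, 0, 0, -1],
    [-0.15, 0, 0, 0, 0, 0, -1],
    [-0.2, 0, 0, 0, 0, 0, -1],
    [-0.2, 0, 0, 0, 0, 0, -1]
  ]
}}

```text
clock: 10.8
position: [0.4897, -0.0528, 0.0713]
tool_rot: [-3.142, 0.0, 1.71]
force: [0.1, -0.1, -1.4]
grip_width: 0.0371
finger_force: 50.6
```

{"api": "play_rows", "payload": {
  "motion": [
    [-0.05, 0, 0, 0, 0, 0, -1],
    [-0.1, 0, 0, 0, 0, 0, -1],
    [-0.15, 0, 0, 0, 0, 0, -1],
    [-0.2, 0, 0, 0, 0, 0, -1],
    [-0.2, 0, 0, 0, 0, 0, -1]
  ]
}}

```text
clock: 11.3
position: [0.49, -0.0547, 0.0713]
tool_rot: [3.142, -0.0, 1.71]
force: [-0.2, 0.7, -1.1]
grip_width: 0.0372
finger_force: 50.6
```

{"api": "play_rows", "payload": {
  "motion": [
    [-0.05, 0, 0, 0, 0, 0, -1],
    [-0.1, 0, 0, 0, 0, 0, -1],
    [-0.1, 0, 0, 0, 0, 0, -1],
    [-0.1, 0, 0, 0, 0, 0, -1],
    [-0.1, 0, 0, 0, 0, 0, -1]
  ]
}}

```text
clock: 11.8
position: [0.4901, -0.0552, 0.0713]
tool_rot: [3.142, -0.001, 1.71]
force: [-1.8, 6.0, -1.5]
grip_width: 0.0374
finger_force: 50.6
```

Ball contact felt at TCP y≈-0.055, so home should be at about -0.069. Continuing in 1 mm steps.

{"api": "play_rows", "payload": {
  "motion": [
    [-0.03, 0, 0, 0, 0, 0, -1],
    [-0.06, 0, 0, 0, 0, 0, -1],
    [-0.1, 0, 0, 0, 0, 0, -1],
    [-0.1, 0, 0, 0, 0, 0, -1],
    [-0.1, 0, 0, 0, 0, 0, -1]
  ]
}}

```text
clock: 12.3
position: [0.4901, -0.0555, 0.0712]
tool_rot: [-3.142, -0.001, 1.711]
force: [-2.0, 9.4, -1.6]
grip_width: 0.0374
finger_force: 50.6
```

{"api": "play_rows", "payload": {
  "motion": [
    [-0.03, 0, 0, 0, 0, 0, -1],
    [-0.06, 0, 0, 0, 0, 0, -1],
    [-0.1, 0, 0, 0, 0, 0, -1],
    [-0.1, 0, 0, 0, 0, 0, -1],
    [-0.1, 0, 0, 0, 0, 0, -1]
  ]
}}

```text
clock: 12.8
position: [0.4902, -0.0563, 0.0712]
tool_rot: [-3.141, -0.002, 1.711]
force: [-2.7, 10.4, -1.3]
grip_width: 0.0368
finger_force: 50.6
```

{"api": "play_rows", "payload": {
  "motion": [
    [-0.03, 0, 0, 0, 0, 0, -1],
    [-0.06, 0, 0, 0, 0, 0, -1],
    [-0.1, 0, 0, 0, 0, 0, -1],
    [-0.1, 0, 0, 0, 0, 0, -1],
    [-0.1, 0, 0, 0, 0, 0, -1]
  ]
}}

```text
clock: 13.3
position: [0.4902, -0.0575, 0.0712]
tool_rot: [-3.141, -0.001, 1.711]
force: [-2.8, 8.9, -1.8]
grip_width: 0.0372
finger_force: 50.6
```

{"api": "play_rows", "payload": {
  "motion": [
    [-0.03, 0, 0, 0, 0, 0, -1],
    [-0.06, 0, 0, 0, 0, 0, -1],
    [-0.1, 0, 0, 0, 0, 0, -1],
    [-0.1, 0, 0, 0, 0, 0, -1],
    [-0.1, 0, 0, 0, 0, 0, -1]
  ]
}}

```text
clock: 13.8
position: [0.4904, -0.0589, 0.0712]
tool_rot: [-3.141, -0.001, 1.71]
force: [-2.5, 7.7, -0.9]
grip_width: 0.0369
finger_force: 50.6
```

{"api": "play_rows", "payload": {
  "motion": [
    [-0.03, 0, 0, 0, 0, 0, -1],
    [-0.06, 0, 0, 0, 0, 0, -1],
    [-0.1, 0, 0, 0, 0, 0, -1],
    [-0.1, 0, 0, 0, 0, 0, -1],
    [-0.1, 0, 0, 0, 0, 0, -1]
  ]
}}

```text
clock: 14.3
position: [0.4905, -0.0603, 0.0712]
tool_rot: [-3.141, -0.0, 1.71]
force: [-2.8, 4.3, -1.3]
grip_width: 0.0373
finger_force: 50.6
```

{"api": "play_rows", "payload": {
  "motion": [
    [-0.03, 0, 0, 0, 0, 0, -1],
    [-0.06, 0, 0, 0, 0, 0, -1],
    [-0.1, 0, 0, 0, 0, 0, -1],
    [-0.1, 0, 0, 0, 0, 0, -1],
    [-0.1, 0, 0, 0, 0, 0, -1]
  ]
}}

```text
clock: 14.8
position: [0.4908, -0.0618, 0.0713]
tool_rot: [-3.141, 0.0, 1.71]
force: [-3.4, 2.9, -1.5]
grip_width: 0.0368
finger_force: 50.6
```

{"api": "play_rows", "payload": {
  "motion": [
    [-0.03, 0, 0, 0, 0, 0, -1],
    [-0.06, 0, 0, 0, 0, 0, -1],
    [-0.1, 0, 0, 0, 0, 0, -1],
    [-0.1, 0, 0, 0, 0, 0, -1],
    [-0.1, 0, 0, 0, 0, 0, -1]
  ]
}}

```text
clock: 15.3
position: [0.4912, -0.0629, 0.0713]
tool_rot: [3.142, 0.0, 1.71]
force: [-1.4, 1.3, -1.5]
grip_width: 0.0372
finger_force: 50.6
```

{"api": "play_rows", "payload": {
  "motion": [
    [-0.03, 0, 0, 0, 0, 0, -1],
    [-0.06, 0, 0, 0, 0, 0, -1],
    [-0.1, 0, 0, 0, 0, 0, -1],
    [-0.1, 0, 0, 0, 0, 0, -1],
    [-0.1, 0, 0, 0, 0, 0, -1]
  ]
}}

```text
clock: 15.8
position: [0.4913, -0.0639, 0.0713]
tool_rot: [3.142, 0.0, 1.71]
force: [-1.1, -0.4, -2.0]
grip_width: 0.0367
finger_force: 50.6
```

{"api": "play_rows", "payload": {
  "motion": [
    [-0.03, 0, 0, 0, 0, 0, -1],
    [-0.06, 0, 0, 0, 0, 0, -1],
    [-0.1, 0, 0, 0, 0, 0, -1],
    [-0.1, 0, 0, 0, 0, 0, -1],
    [-0.1, 0, 0, 0, 0, 0, -1]
  ]
}}

```text
clock: 16.3
position: [0.4914, -0.0649, 0.0713]
tool_rot: [3.142, 0.0, 1.71]
force: [-2.6, -1.2, -1.8]
grip_width: 0.037
finger_force: 50.6
```

{"api": "play_rows", "payload": {
  "motion": [
    [-0.03, 0, 0, 0, 0, 0, -1],
    [-0.06, 0, 0, 0, 0, 0, -1],
    [-0.1, 0, 0, 0, 0, 0, -1],
    [-0.1, 0, 0, 0, 0, 0, -1],
    [-0.1, 0, 0, 0, 0, 0, -1]
  ]
}}

```text
clock: 16.8
position: [0.4916, -0.0661, 0.0713]
tool_rot: [3.142, 0.001, 1.709]
force: [-0.8, -5.7, -2.8]
grip_width: 0.0369
finger_force: 50.6
```

It clicked: the roller is now being drawn in, with Fy negative. I'll follow to the shoulder gently.

{"api": "play_rows", "payload": {
  "motion": [
    [-0.03, 0, 0, 0, 0, 0, -1],
    [-0.06, 0, 0, 0, 0, 0, -1],
    [-0.1, 0, 0, 0, 0, 0, -1],
    [-0.1, 0, 0, 0, 0, 0, -1],
    [-0.1, 0, 0, 0, 0, 0, -1]
  ]
}}

```text
clock: 17.3
position: [0.4918, -0.0671, 0.0714]
tool_rot: [3.141, 0.001, 1.709]
force: [-0.6, -7.1, -2.0]
grip_width: 0.0368
finger_force: 50.6
```

{"api": "play_rows", "payload": {
  "motion": [
    [-0.03, 0, 0, 0, 0, 0, -1],
    [-0.06, 0, 0, 0, 0, 0, -1],
    [-0.1, 0, 0, 0, 0, 0, -1],
    [-0.1, 0, 0, 0, 0, 0, -1],
    [-0.1, 0, 0, 0, 0, 0, -1]
  ]
}}

```text
clock: 17.8
position: [0.4918, -0.0675, 0.0713]
tool_rot: [3.142, -0.0, 1.71]
force: [-0.0, -2.8, -1.5]
grip_width: 0.0371
finger_force: 50.6
```

{"api": "play_rows", "payload": {
  "motion": [
    [-0.03, 0, 0, 0, 0, 0, -1],
    [-0.05, 0, 0, 0, 0, 0, -1],
    [-0.05, 0, 0, 0, 0, 0, -1],
    [-0.05, 0, 0, 0, 0, 0, -1],
    [-0.05, 0, 0, 0, 0, 0, -1]
  ]
}}

```text
clock: 18.3
position: [0.4919, -0.0677, 0.0713]
tool_rot: [3.141, -0.0, 1.71]
force: [-1.9, 4.9, 0.1]
grip_width: 0.0371
finger_force: 50.6
```

{"api": "play_rows", "payload": {
  "motion": [
    [-0.03, 0, 0, 0, 0, 0, -1],
    [-0.05, 0, 0, 0, 0, 0, -1],
    [-0.05, 0, 0, 0, 0, 0, -1],
    [-0.05, 0, 0, 0, 0, 0, -1],
    [-0.05, 0, 0, 0, 0, 0, -1]
  ]
}}

```text
clock: 18.8
position: [0.4919, -0.0677, 0.0713]
tool_rot: [3.142, -0.001, 1.711]
force: [-2.9, 7.3, -0.4]
grip_width: 0.0367
finger_force: 50.7
```

Seated: force climbs with no motion. Releasing and withdrawing upward.

{"api": "play_rows", "payload": {
  "motion": [
    [0, 0, 0, 0, 0, 0, -0.1],
    [0, 0, 0, 0, 0, 0, 0.3],
    [0, 0, 0, 0, 0, 0, 0.9],
    [0, 0, 0, 0, 0, 0, 0.9],
    [0, 0, 0, 0, 0, 0, 0.9]
  ]
}}

```text
clock: 19.3
position: [0.492, -0.0687, 0.0713]
tool_rot: [3.141, 0.0, 1.71]
force: [0.1, 0.5, 0.2]
grip_width: 0.0812
finger_force: 0.0
```

{"api": "play_rows", "payload": {
  "motion": [
    [0, 0, -1, 0, 0, 0, 0.9],
    [0, 0, -3, 0, 0, 0, 0.9],
    [0, 0, -6, 0, 0, 0, 0.9],
    [0, 0, -9, 0, 0, 0, 0.9],
    [0, 0, -12, 0, 0, 0, 0.9]
  ]
}}

```text
clock: 19.8
position: [0.4918, -0.0684, 0.1932]
tool_rot: [3.141, -0.0, 1.71]
force: [0.5, -0.7, 0.4]
grip_width: 0.0814
finger_force: 0.0
```

{"api": "play_rows", "payload": {
  "motion": [
    [3, 0, -3, 0, 0, 0, 0.9],
    [7, 0, -6, 0, 0, 0, 0.9],
    [11, 0, -6, 0, 0, 0, 0.9],
    [15, 0, -6, 0, 0, 0, 0.9],
    [18, 0, -6, 0, 0, 0, 0.9]
  ]
}}

```text
clock: 20.3
position: [0.4663, 0.112, 0.2524]
tool_rot: [3.14, -0.0, 1.711]
force: [0.3, -0.8, -0.2]
grip_width: 0.0814
finger_force: 0.0
```

{"api": "play_rows", "payload": {
  "motion": [
    [4, 0, 0, 0, 0, 0, 0.9],
    [8, 0, 0, 0, 0, 0, 0.9],
    [10, 0, 0, 0, 0, 0, 0.9],
    [10, 0, 0, 0, 0, 0, 0.9],
    [10, 0, 0, 0, 0, 0, 0.9]
  ]
}}

```text
clock: 20.8
position: [0.453, 0.2086, 0.2517]
tool_rot: [3.141, 0.0, 1.711]
force: [-0.2, -0.0, 0.1]
grip_width: 0.0812
finger_force: 0.0
```

Run:
```python
from h import *
p,d=grab('top');X=xyz('top',d)
q,e=grab('side');Y=xyz('side',e)
a=cv2.resize(p[190:290,280:400],None,fx=3.2,fy=3.2,interpolation=3);b=cv2.resize(q[120:220,250:370],None,fx=3.2,fy=3.2,interpolation=3)
cv2.imwrite('pics/end.png',np.hstack([a,b])[...,::-1])
for X in(X,Y):
  A=X[(X[...,1]>-.15)&(X[...,1]<.0)&(abs(X[...,0]-.495)<.03)&(X[...,2]>.095)&(X[...,2]<.125)]
  for y in np.arange(-.14,-.02,.005):
    s=A[abs(A[:,1]-y)<.0025]
    if len(s)>2: print(' y%.3f n%d x %.4f..%.4f zmax %.4f'%(y,len(s),s[:,0].min(),s[:,0].max(),s[:,2].max()))
```

```text
y-0.140 n56 x 0.4882..0.5194 zmax 0.1176
 y-0.135 n25 x 0.4920..0.5076 zmax 0.1048
 y-0.130 n19 x 0.4919..0.5053 zmax 0.1057
 y-0.125 n19 x 0.4916..0.5053 zmax 0.1051
 y-0.120 n23 x 0.4897..0.5052 zmax 0.1041
 y-0.115 n21 x 0.4895..0.5031 zmax 0.1051
 y-0.110 n20 x 0.4894..0.5030 zmax 0.1061
 y-0.105 n20 x 0.4816..0.5029 zmax 0.1064
 y-0.100 n37 x 0.4776..0.5085 zmax 0.1137
 y-0.095 n43 x 0.4775..0.5121 zmax 0.1164
 y-0.090 n52 x 0.4756..0.5123 zmax 0.1157
 y-0.085 n50 x 0.4755..0.5100 zmax 0.1166
 y-0.080 n47 x 0.4735..0.5101 zmax 0.1151
 y-0.075 n53 x 0.4733..0.5098 zmax 0.1173
 y-0.070 n52 x 0.4732..0.5098 zmax 0.1150
 y-0.065 n49 x 0.4713..0.5100 zmax 0.1150
 y-0.060 n57 x 0.4711..0.5076 zmax 0.1165
 y-0.055 n51 x 0.4710..0.5076 zmax 0.1154
 y-0.050 n44 x 0.4709..0.5055 zmax 0.1149
 y-0.045 n52 x 0.4689..0.5055 zmax 0.1151
 y-0.040 n39 x 0.4688..0.5052 zmax 0.1154
 y-0.035 n8 x 0.4933..0.5032 zmax 0.1104
 y-0.140 n35 x 0.4883..0.5206 zmax 0.1170
 y-0.135 n8 x 0.4949..0.5097 zmax 0.1047
 y-0.130 n3 x 0.4975..0.5090 zmax 0.1043
 y-0.125 n10 x 0.4942..0.5087 zmax 0.1057
 y-0.120 n9 x 0.4938..0.5060 zmax 0.1050
 y-0.100 n3 x 0.4896..0.5107 zmax 0.1130
 y-0.095 n14 x 0.4818..0.5128 zmax 0.1155
 y-0.090 n21 x 0.4783..0.5145 zmax 0.1148
 y-0.085 n15 x 0.4805..0.5136 zmax 0.1155
 y-0.080 n16 x 0.4775..0.5128 zmax 0.1163
 y-0.075 n19 x 0.4771..0.5100 zmax 0.1159
 y-0.070 n18 x 0.4766..0.5118 zmax 0.1164
 y-0.065 n22 x 0.4762..0.5107 zmax 0.1161
 y-0.060 n23 x 0.4755..0.5102 zmax 0.1153
 y-0.055 n17 x 0.4723..0.5096 zmax 0.1152
 y-0.050 n27 x 0.4750..0.5086 zmax 0.1166
 y-0.045 n30 x 0.4712..0.5084 zmax 0.1149
 y-0.040 n71 x 0.4733..0.5074 zmax 0.1167
 y-0.035 n6 x 0.4959..0.5071 zmax 0.1098
```

View pics/end.png

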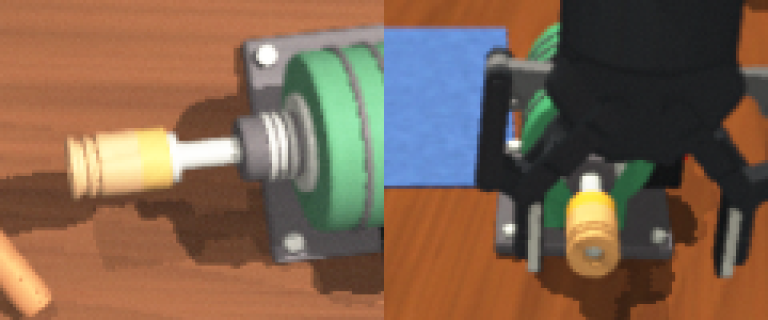

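The picture shows the roller level on the arbor, with its brass face against the shoulder flange at crop px (175,157). The flange is where it was before, so the arbor was not shoved back. Handing in.

```bash
python3 -c "
from workcell import bot
print(bot.job_done())"
```

```text
the job is handed in; nothing more can be done
None
```

The roller is on the arbor, clicked home against the shoulder and released; I never read more than about 11 N pushing it on, the shoulder had not visibly moved, and the job is handed in (about 21 s used, result not reported back).

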